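Turn the tote half round and stack it on the full one

TASK

The blue base tote is full of fittings, so stack the grey tote on top of it instead of nesting it inside: take it by its black handle, turn it half round so that its orange end lies over the base tote's blue end, set it lightly on the rails and slide it along them by feel until all four lugs have dropped into the pockets and it sits level, then let go. The rails are clamped a little off centre, to one end or the other, so the pockets have to be felt for; never bang it down or press hard on the base tote, and leave the other things on the bench where they are.

Things in the scene. Friction and masses are not known exactly. Their poses are not given: they have to be found in the camera images.
- top_tote: Loose grey open tote, 150 (x) x 90 (y) x 62 mm high (158 x 97 at its rim), 0.3 to 0.5 kg. Origin: centre of its underside; x to its orange end, z up. Four lugs 12 mm long (x), 12 mm high stick out from its long sides to y = +-59 mm at x = +60 and x = -20 mm, their undersides 12 mm above its underside. Fixed bail handle over the middle.
- top_handle (a point): Centre of the grey tote's black handle grip, 101 mm above its underside, over the middle: a level bar along the tote's y, 16 mm wide (along x), 18 mm high, 72 mm long, with 30 mm free between it and the rim. Close the fingers along the tote's x.
- top_orange_end (a point): Middle of the orange end's rim of the grey tote (x = +75, z = 60 mm in its frame).
- base_tote: Blue open tote bolted to the bench, 206 (x) x 140 (y) mm, with pipe fittings in it up to 42 mm above its underside. Origin: centre of its underside; x to its orange end, z up. The turned grey tote's underside is 68 mm above this origin while riding on the rails, 62 mm with all lugs in the pockets. More than 40 N between the totes counts as rough.
- base_rails (a point): Point over the middle of the base tote at rail-top height (z = 80 mm). Two grey metal rails, 180 mm long, lie on its long sides, inner edges at y = +-50 mm: the grey tote's bottom goes between them with 5 mm to spare each side and its lugs ride on top. The rails are clamped, both alike, shifted by an unknown amount up to 12 mm along +x or -x; this point does not show it.
- base_pockets (a point): Where the middle pair of pockets would be with unshifted rails (x = +20, z = 74 mm in the base's frame). From the rails' own middle, pockets 15 mm long, 6 mm deep lie at x = +20 and -60 mm on both rails; they take the lugs of a grey tote turned half round. Open gaps 16 mm long at x = -20 and +60 mm let the lugs of an unturned tote fall through, so it nests.
- base_orange_end (a point): Middle of the top of the base tote's orange end wall (x = +103, z = 70 mm in its frame).
- shim_cassette: Bystander: black and white oblong cassette, 68x128x24 mm, at the left. Origin: centre of its underside.
- brass_tee: Bystander: brass tee fitting, 24x101x55 mm, at the left. Origin: centre of its underside.
- wrench_17: Bystander: steel wrench lying flat, 34x175x8 mm, at the right. Origin: centre of its underside.

How it is judged:
By the outcome, as a careful person would: the job done as asked, in the order asked, and still so for the second after the job is handed in, with the robot touching nothing.
It also fails if it takes over 64 s, if anything falls off the work surface, if the arm or the gripper's body presses on something with over 40 N, if the wrist force passes 120 N, or if a joint passes its speed limit or range.

ROBOT

A 6-joint arm with a two-finger parallel gripper is mounted at the origin on a cart in front of the work surface, level with it; the furniture and walls round the work are solid. World frame = base frame: x ahead of the robot, y to its left, z up, the work surface at z = 0. Lengths are in mm, angles in rad, forces in N, time in s.
With the tool pointing down it reaches from about 300 to 775 mm from the base axis. Payload 14.6 kg.
Tool frame: the origin (TCP) lies at the very end of the fingers, on their centre line; the grasp point (between the pads) lies 19 mm behind it (robot.tcp_to_grasp is the distance from the TCP to the grasp point, in mm); z points along the fingers, y is the line along which they close (so a half turn about z gives the same grasp; the last joint's range is limited). The gripper opens to 85 mm and grips with 20 to 120 N. Pads are 22 mm wide; open, the fingers measure 114 mm over their backs; the gripper's body (76 mm by 85 mm) begins 54 mm behind the grasp point. The pads swing forward as they close: fully open they stand 13 mm farther back than shut.
Start: joints at [-1.242, 0.3, 1.521, -0, 1.321, -0.067], TCP at [212.043, -507.471, 231.281] pointing down, gripper open.
Joint ranges: [-3.03, 3.03], [-0.79, 2.21], [0.23, 2.52], [-1.04, 4.18], [0, 3.07], [-2.55, 2.55]. Speed limits (rad/s): [2.22, 2.22, 2.57, 3.14, 3.14, 3.14].

INTERFACE

Orientations are given as a rotation vector (axis times angle).
In Python, from station import robot, viewer gives the robot as it stands.
- The arm moves only by the tool step_arm, never from a script. Its argument "targets" is a list of rows, each an object with "angular": the turn, a rotation vector about the tool's x, y, z in rad, a list of three; "offset": the shift along the tool's x, y, z in m, a list of three; "gripper": the finger opening in m, from 0 to 0.0854. A call has 1 to 5 rows; each row is the pose to reach, as a shift and turn from the pose commanded when the call began, along the tool's axes at that moment; what a row does not reach only later rows make up. A row lasts 1/8 s, in which the tool goes at most 62.5 mm and 10.7 degrees, less where a joint would pass 70% of its speed; a pose out of reach is approached as far as the arm can. A call with a gripper value outside its range is refused whole. The fingers move at their own pace and stop on an object; "newtons" is the grip in N (left out, the last holds). Time passes only in rows, so rows that repeat a pose let the fingers close. It gives the time, the measured TCP pose, the force, the opening and the grip force at its end, in the units of the state.
- robot.get_obs(): the state, without advancing time (a new reading comes with each control period).
- viewer.capture(name): name is "side" or "top" or "wrist"; returns a dict with "frame" (420x560x3 uint8, red, green, blue), "mtx" (3x3 intrinsics, pixels), "k1" (the pictures are not rectified: a ray, as slopes to the right and down, at radius r is drawn at 1 + k1 r^2 times it, then the intrinsics apply), "world_from_camera" (4x4, takes a point from camera to world coordinates); the wrist camera has in their place "T_tool_cam" (4x4, takes a point from camera to tool coordinates, whose origin is the TCP and whose axes are the flange's). Camera axes: x right, y down, z forward; pixel columns grow to the right and rows downward; lengths in mm; the calibration is good to about 2 mm. A picture is of the moment at which its call begins: read the wrist's pose just before it. There is no depth.
- robot.finish_job(): hands the job in; it is judged then, once.
The state is a dict: "time": time; "q": joint angles; "joint_vel": joint speeds; "tau": joint torques, N m; "eef_pos": TCP position; "tool_rot": TCP orientation; "ft_force": force on the tool from outside, world axes, zero at the start; "moment": the same for the moment, N m; "finger_gap": finger opening in mm; "grip_force": force on a finger pad.
Only numpy, scipy, OpenCV 4.12 (cv2) and the standard library are available. Lean on these libraries where they do the work, as an engineer would, in place of code of your own. Each camera call takes 0.05 s, during which the arm holds its last target. There are 200 camera calls.

## Working session

There is one attempt and no reset: what is moved stays moved. The work goes in short steps, Python scripts to look and compute and a tool call to move; the robot and the scene stay as the last step left them, time stands still between calls to the robot, and variables do not carry over. Pictures are saved under pics/ and viewed, at most 10 in all, crops included, and the job is handed in when it is done.

Besides the shell and the picture viewer there is one more tool, called after "Request:" in YAML: its name, and indented under it one key for each argument. step_arm: Moves the arm, as the interface text tells. Its arguments: {"type":"object","properties":{"targets":{"type":"array"},"newtons":{"type":"number"}},"required":["targets"]}

```bash
ls; mkdir -p pics
cat > h.py <<'E'
import numpy as np, cv2
from scipy.spatial.transform import Rotation as R
from station import robot, viewer
def ray(c,uv,T):
    K=np.array(c["mtx"]);p=np.array(uv,float)
    d=cv2.undistortPoints(p.reshape(1,1,2),K,np.array([c["k1"],0,0,0.]))[0,0]
    v=T[:3,:3]@np.array([d[0],d[1],1.]);return T[:3,3],v/np.linalg.norm(v)
def plane(c,uv,z,T):
    o,v=ray(c,uv,T);return o+v*(z-o[2])/v[2]
def tw(c,o):
    T=np.eye(4);T[:3,:3]=R.from_rotvec(o["tool_rot"]).as_matrix();T[:3,3]=o["eef_pos"];return T@np.array(c["T_tool_cam"])
def cap(n,f=None):
    o=robot.get_obs();c=viewer.capture(n)
    T=tw(c,o) if n=="wrist" else np.array(c["world_from_camera"])
    if f: cv2.imwrite(f,c["frame"][:,:,::-1])
    return c,T,o
E
python3 - <<'E'
from h import *
import pickle
ims=[]
for n in("top","side"):
    c,T,o=cap(n,f"pics/{n}1.png");pickle.dump((c,T,o),open(n+".pkl","wb"))
    print(n,T.round(3).tolist(),c["k1"],np.array(c["mtx"]).round(1).tolist())
print(o)
E
```

```text
pics
top [[0.118, -0.852, 0.511, -255.261], [-0.993, -0.104, 0.055, 13.967], [0.007, -0.514, -0.858, 1533.166], [0.0, 0.0, 0.0, 1.0]] -0.1792769929556196 [[490.1, 0.0, 278.9], [0.0, 490.1, 215.1], [0.0, 0.0, 1.0]]
side [[0.998, 0.006, -0.068, 668.801], [0.062, -0.473, 0.879, -988.182], [-0.026, -0.881, -0.472, 670.795], [0.0, 0.0, 0.0, 1.0]] -0.15397066671392795 [[465.1, 0.0, 279.9], [0.0, 465.1, 208.0], [0.0, 0.0, 1.0]]
{'time': 0.05, 'q': array([-1.24162820e+00,  3.00460905e-01,  1.52160522e+00,  2.69932582e-05,
        1.32072469e+00, -6.66064034e-02]), 'joint_vel': array([-2.99857307e-03, -1.76674207e-03, -1.25702768e-03,  3.36864426e-04,
       -8.16179939e-05, -9.28327583e-04]), 'tau': array([ 2.35150364e-03, -5.44953990e+01, -3.62804639e+01, -8.61130218e-06,
        3.13551653e-03,  1.51219189e-05]), 'eef_pos': array([ 211.95708026, -507.24835193,  230.71670203]), 'tool_rot': array([-3.07911576e+00, -6.17387160e-01,  2.05571450e-04]), 'ft_force': array([-0.63794953,  0.54600858, -0.33580157]), 'moment': array([ 0.01219609, -0.02540479,  0.03765476]), 'grip_force': 0.0, 'finger_gap': 85.30897367980972}
```

View pics/top1.png

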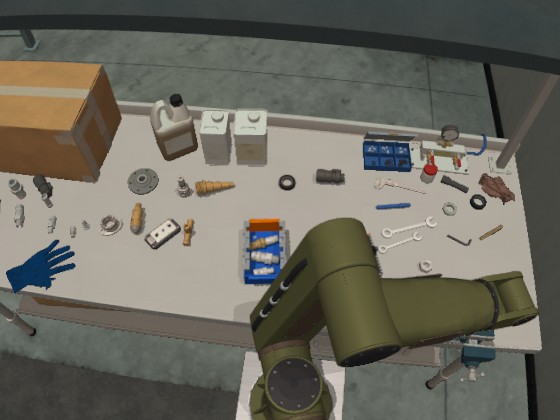

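View pics/side1.png

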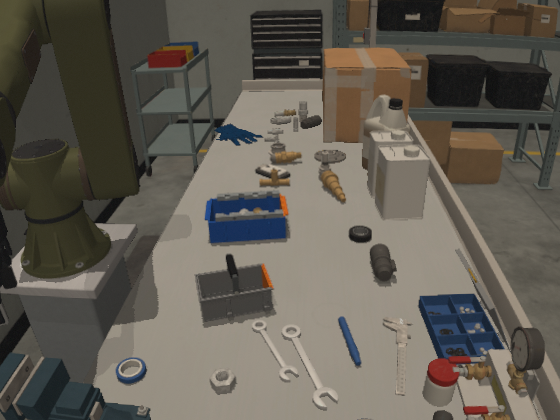

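The top view shows the base tote (orange end about (264,226), blue end about (262,280)); the arm hides the grey tote there. The side view shows the grey tote with its handle at about (233,272) and its orange end at about (266,277). Both orange ends point to +x.

Run:
```python
from h import *
import pickle
for n,rois in(("top",[("base",240,290,210,240,70)]),("side",[("base",270,300,185,225,65),("grey",250,285,255,300,58)])):
    c,T,o=pickle.load(open(n+".pkl","rb"));h=cv2.cvtColor(c["frame"],cv2.COLOR_RGB2HSV)
    m=((h[...,0]<14)&(h[...,1]>190)&(h[...,2]>110)).astype(np.uint8)
    for nm,a,b,t,d,z in rois:
        k=np.zeros_like(m);k[t:d,a:b]=m[t:d,a:b]
        ys,xs=np.nonzero(k);r=cv2.minAreaRect(np.c_[xs,ys].astype(np.float32));B=cv2.boxPoints(r)
        print(n,nm,len(xs),B.round(0).tolist(),[plane(c,p,z,T).round(0).tolist() for p in B],plane(c,(xs.mean(),ys.mean()),z,T).round(0))
c,T,o=pickle.load(open("side.pkl","rb"))
for uv,z in(((231,258),101),((236,290),101),((233,272),101),((198,274),62),((201,319),0),((274,310),0),((272,287),62),((264,263),62)): print(uv,plane(c,uv,z,T).round(0))
s=np.hstack([cv2.resize(c["frame"][185:330,185:300],None,fx=5,fy=4)]);cv2.imwrite("pics/sc.png",s[:,:,::-1])
```

```text
top base 233 [[247.0, 230.0], [247.0, 219.0], [281.0, 219.0], [281.0, 230.0]] [[544.0, 208.0, 70.0], [587.0, 215.0, 70.0], [601.0, 98.0, 70.0], [558.0, 93.0, 70.0]] [567. 152.  70.]
side base 83 [[279.0, 195.0], [283.0, 194.0], [287.0, 214.0], [283.0, 215.0]] [[574.0, 218.0, 65.0], [587.0, 224.0, 65.0], [604.0, 107.0, 65.0], [592.0, 102.0, 65.0]] [590. 162.  65.]
side grey 65 [[261.0, 266.0], [264.0, 265.0], [272.0, 286.0], [269.0, 287.0]] [[555.0, -126.0, 58.0], [561.0, -122.0, 58.0], [585.0, -198.0, 58.0], [579.0, -203.0, 58.0]] [ 571. -164.   58.]
(231, 258) [ 495. -159.  101.]
(236, 290) [ 522. -270.  101.]
(233, 272) [ 507. -210.  101.]
(198, 274) [ 419. -167.   62.]
(201, 319) [ 435. -245.    0.]
(274, 310) [ 589. -209.    0.]
(272, 287) [ 587. -208.   62.]
(264, 263) [ 562. -120.   62.]
```

View pics/sc.png

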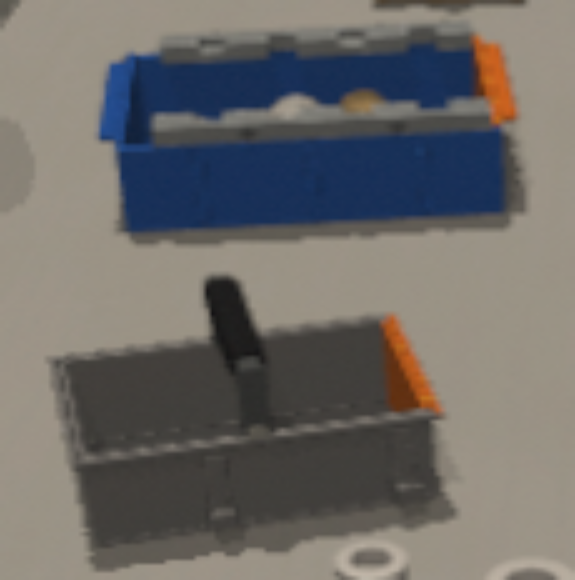

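```bash
cat >> h.py <<'E'
def yaw(o):
    m=R.from_rotvec(o["tool_rot"]).as_matrix();return np.degrees(np.arctan2(m[1,0],m[0,0]))
def go(x,y,z,yw):
    o=robot.get_obs();r0=R.from_rotvec(o["tool_rot"])
    a=np.radians(yw);r1=R.from_matrix([[np.cos(a),np.sin(a),0],[np.sin(a),-np.cos(a),0],[0,0,-1]])
    print("off",(r0.inv().apply(np.array([x,y,z])-o["eef_pos"])/1000).round(4).tolist(),"ang",(r0.inv()*r1).as_rotvec().round(3).tolist(),"at",o["eef_pos"].round(1),"yaw",yaw(o).round(2),"t",o["time"],"q6",o["q"][5].round(3),"F",o["ft_force"].round(1))
E
python3 - <<'E'
from h import *
import pickle
c,T,o=pickle.load(open("side.pkl","rb"))
print(plane(c,(231.7,265),110,T).round(0))
go(490,-185,260,-72)
c,T,o=cap("wrist");print(np.array(c["T_tool_cam"]).round(2).tolist())
E
```

```text
[ 503. -198.  110.]
off [0.3808, -0.1902, -0.029] ang [-0.001, 0.001, 1.652] at [ 212.  -507.3  230.8] yaw 22.68 t 0.1 q6 -0.067 F [ 0.1 -0.5 -0.7]
[[0.0, -0.96, -0.26, 65.11], [1.0, 0.0, -0.0, 0.25], [0.0, -0.26, 0.96, -142.57], [0.0, 0.0, 0.0, 1.0]]
```

Request:
step_arm:
  targets:
    - {"offset":[0.38,-0.19,-0.03],"angular":[0,0,1.65],"gripper":0.085}
    - {"offset":[0.38,-0.19,-0.03],"angular":[0,0,1.65],"gripper":0.085}
    - {"offset":[0.38,-0.19,-0.03],"angular":[0,0,1.65],"gripper":0.085}
    - {"offset":[0.38,-0.19,-0.03],"angular":[0,0,1.65],"gripper":0.085}
    - {"offset":[0.38,-0.19,-0.03],"angular":[0,0,1.65],"gripper":0.085}

```text
time: 0.78
eef_pos: [397.7, -293.4, 251.3]
tool_rot: [-3.06, 0.71, -0.0]
ft_force: [0.2, -0.3, -0.5]
finger_gap: 85.0
grip_force: 0.0
```

```bash
python3 -c "
from h import *
go(490,-185,260,-72)"
```

```text
off [0.0352, -0.138, -0.0087] ang [-0.0, -0.0, 0.801] at [ 397.7 -293.4  251.3] yaw -26.12 t 0.775 q6 1.317 F [ 0.2 -0.3 -0.5]
```

Request:
step_arm:
  targets:
    - {"offset":[0.035,-0.13,-0.009],"angular":[0,0,0.8],"gripper":0.085}
    - {"offset":[0.035,-0.13,-0.009],"angular":[0,0,0.8],"gripper":0.085}
    - {"offset":[0.035,-0.13,-0.009],"angular":[0,0,0.8],"gripper":0.085}
    - {"offset":[0.035,-0.13,-0.009],"angular":[0,0,0.8],"gripper":0.085}
    - {"offset":[0.035,-0.13,-0.009],"angular":[0,0,0.8],"gripper":0.085}

```text
time: 1.4
eef_pos: [485.0, -192.7, 259.9]
tool_rot: [2.544, -1.843, -0.001]
ft_force: [0.0, 0.3, 0.3]
finger_gap: 85.0
grip_force: 0.0
```

```bash
python3 -c "
from h import *
import pickle
pickle.dump(cap('wrist','pics/w1.png'),open('w1.pkl','wb'))
go(490,-185,260,-72)"
```

```text
off [-0.0059, -0.0073, -0.0001] ang [0.0, 0.0, -0.001] at [ 484.9 -192.9  259.9] yaw -72.06 t 1.45 q6 2.38 F [-0.8 -0.  -0.3]
```

View pics/w1.png

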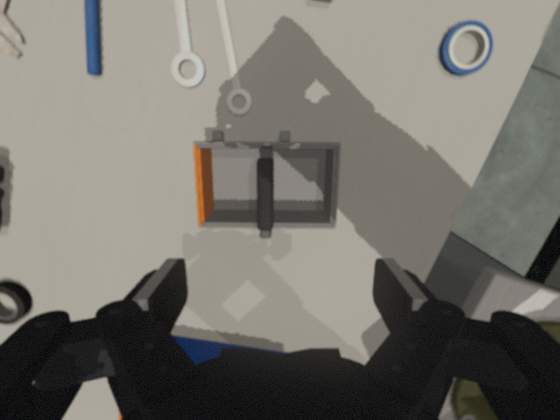

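The wrist view shows the grey tote nearly squared with the image: rim corners about (195,142), (340,143), (337,228), (197,228), and the black bar at about (265,190).

Run:
```python
from h import *
import pickle
c,T,o=pickle.load(open("w1.pkl","rb"));g=cv2.cvtColor(c["frame"],cv2.COLOR_RGB2GRAY)
m=np.zeros_like(g);m[148:238,245:285]=(g[148:238,245:285]<32)
n,l,s,ce=cv2.connectedComponentsWithStats(m);i=1+s[1:,4].argmax();print(s[i],ce[i])
ys,xs=np.nonzero(l==i);print(cv2.boxPoints(cv2.minAreaRect(np.c_[xs,ys].astype(np.float32))).round(1).tolist())
for v in range(155,232,15): print(v,xs[ys==v].min(),xs[ys==v].max())
P=[plane(c,p,62,T) for p in((195,142),(340,143),(337,228),(197,228))]
print(np.round(P,0).tolist());
for a,b in((0,1),(3,2)): d=P[a]-P[b];print(np.linalg.norm(d),np.degrees(np.arctan2(d[1],d[0])))
print("ctr",np.mean(P,0),"bar110",plane(c,(265,193),110,T))
h=cv2.cvtColor(c["frame"],cv2.COLOR_RGB2HSV);k=((h[...,0]<14)&(h[...,1]>190)&(h[...,2]>110));k[:, 230:]=0;k[300:]=0
ys,xs=np.nonzero(k);print(xs.min(),xs.max(),ys.min(),ys.max())
a,b=plane(c,(197,145),62,T),plane(c,(199,226),62,T);print(a,b,(a+b)/2)
```

```text
Traceback (most recent call last):
ValueError: attempt to get argmax of an empty sequence
```

Run:
```python
from h import *
import pickle
c,T,o=pickle.load(open("w1.pkl","rb"));g=cv2.cvtColor(c["frame"],cv2.COLOR_RGB2GRAY)
print(g[180,250:282],g[135:245:4,265])
for v in range(160,232,14):
    x=np.nonzero(g[v,245:285]<g[v,266]+20)[0]+245;print(v,x.min(),x.max())
P=[plane(c,p,62,T) for p in((195,142),(340,143),(337,228),(197,228))]
print(np.round(P,0).tolist());
for a,b in((0,1),(3,2)): d=P[a]-P[b];print(np.linalg.norm(d),np.degrees(np.arctan2(d[1],d[0])))
print("ctr",np.mean(P,0),"bar110",plane(c,(265,193),110,T))
a,b=plane(c,(265,160),110,T),plane(c,(265,220),110,T);d=a-b;print(np.linalg.norm(d),np.degrees(np.arctan2(d[1],d[0])))
```

```text
[123 123 120 125 122 116  97  65  47  48  50  54  54  56  53  56  53  47
  45  43  38  37  46  84 118 134 135 133 134 135 134 136] [118 114  99  51  65  67  35  43  41  42  40  56  57  55  56  54  56  57
  54  57  55  57  56  58  87  99 142 148]
160 259 272
174 258 272
188 257 272
202 254 273
216 245 284
230 261 270
[[584.0, -211.0, 62.0], [437.0, -258.0, 62.0], [406.0, -168.0, 62.0], [558.0, -118.0, 62.0]]
154.2812476506251 17.82842603906222
160.2499433324874 18.22838287768907
ctr [ 496.43101614 -189.02937619   62.        ] bar110 [ 497.75653097 -192.20928984  110.        ]
58.16396311476418 -72.47776273666976
```

Both estimates agree: the centre is about (497,-191) and the yaw about 18°.

```bash
python3 -c "
from h import *
go(497,-191,83,-72)"
```

```text
off [0.002, -0.0122, 0.1769] ang [0.0, 0.0, -0.001] at [ 484.9 -192.9  259.9] yaw -72.06 t 1.45 q6 2.38 F [-0.8 -0.  -0.3]
```

Request:
step_arm:
  targets:
    - {"offset":[0.002,-0.012,0.05],"angular":[0,0,0],"gripper":0.085}
    - {"offset":[0.002,-0.012,0.1],"angular":[0,0,0],"gripper":0.085}
    - {"offset":[0.002,-0.012,0.14],"angular":[0,0,0],"gripper":0.085}
    - {"offset":[0.002,-0.012,0.165],"angular":[0,0,0],"gripper":0.085}
    - {"offset":[0.002,-0.012,0.177],"angular":[0,0,0],"gripper":0.085}

```text
time: 2.08
eef_pos: [496.4, -191.1, 81.9]
tool_rot: [2.548, -1.837, -0.003]
ft_force: [0.7, 0.1, 0.2]
finger_gap: 84.9
grip_force: 0.0
```

Request:
step_arm:
  targets:
    - {"offset":[0,0,0],"angular":[0,0,0],"gripper":0.0}
    - {"offset":[0,0,0],"angular":[0,0,0],"gripper":0.0}
    - {"offset":[0,0,0],"angular":[0,0,0],"gripper":0.0}
    - {"offset":[0,0,0],"angular":[0,0,0],"gripper":0.0}
    - {"offset":[0,0,0],"angular":[0,0,0],"gripper":0.0}
  newtons: 60

```text
time: 2.7
eef_pos: [497.3, -191.4, 84.0]
tool_rot: [-2.547, 1.838, -0.002]
ft_force: [0.9, 0.5, 5.6]
finger_gap: 15.0
grip_force: 59.9
```

Request:
step_arm:
  targets:
    - {"offset":[0,0,-0.015],"angular":[0,0,0],"gripper":0.0}
    - {"offset":[0,0,-0.045],"angular":[0,0,0],"gripper":0.0}
    - {"offset":[0,0,-0.09],"angular":[0,0,0],"gripper":0.0}
    - {"offset":[0,0,-0.14],"angular":[0,0,0],"gripper":0.0}
    - {"offset":[0,0,-0.17],"angular":[0,0,0],"gripper":0.0}

```text
time: 3.32
eef_pos: [496.9, -191.2, 256.4]
tool_rot: [-2.547, 1.838, -0.004]
ft_force: [-0.2, -0.5, -3.6]
finger_gap: 15.0
grip_force: 59.1
```

```bash
python3 -c "
from h import *
go(490,-20,290,97)"
```

```text
off [-0.1646, -0.0475, -0.0338] ang [0.002, -0.003, -2.943] at [ 496.9 -191.2  256.4] yaw -71.63 t 3.325 q6 2.385 F [-0.2 -0.5 -3.6]
```

Request:
step_arm:
  targets:
    - {"offset":[-0.165,-0.047,-0.034],"angular":[0,0,-2.943],"gripper":0.0}
    - {"offset":[-0.165,-0.047,-0.034],"angular":[0,0,-2.943],"gripper":0.0}
    - {"offset":[-0.165,-0.047,-0.034],"angular":[0,0,-2.943],"gripper":0.0}
    - {"offset":[-0.165,-0.047,-0.034],"angular":[0,0,-2.943],"gripper":0.0}
    - {"offset":[-0.165,-0.047,-0.034],"angular":[0,0,-2.943],"gripper":0.0}

```text
time: 3.95
eef_pos: [489.1, -19.1, 287.9]
tool_rot: [3.105, -0.478, 0.0]
ft_force: [0.1, 0.0, -3.8]
finger_gap: 14.9
grip_force: 59.4
```

```bash
python3 -c "
from h import *
go(490,-20,290,97)"
```

```text
off [0.0011, 0.0006, -0.0021] ang [0.0, 0.0, -1.998] at [489.1 -19.1 287.9] yaw -17.49 t 3.95 q6 1.762 F [ 0.1  0.  -3.8]
```

Request:
step_arm:
  targets:
    - {"offset":[0,0,0],"angular":[0,0,-2.0],"gripper":0.0}
    - {"offset":[0,0,0],"angular":[0,0,-2.0],"gripper":0.0}
    - {"offset":[0,0,0],"angular":[0,0,-2.0],"gripper":0.0}
    - {"offset":[0,0,0],"angular":[0,0,-2.0],"gripper":0.0}
    - {"offset":[0,0,0],"angular":[0,0,-2.0],"gripper":0.0}

```text
time: 4.58
eef_pos: [489.1, -19.8, 287.7]
tool_rot: [-2.986, -0.975, 0.001]
ft_force: [0.1, 0.5, -4.8]
finger_gap: 14.9
grip_force: 59.4
```

```bash
python3 -c "
from h import *
go(490,-20,290,97)"
```

```text
off [0.0006, 0.0007, -0.0023] ang [-0.0, 0.0, -1.062] at [489.1 -19.8 287.7] yaw 36.15 t 4.575 q6 0.825 F [ 0.1  0.5 -4.8]
```

Request:
step_arm:
  targets:
    - {"offset":[0,0,0],"angular":[0,0,-1.062],"gripper":0.0}
    - {"offset":[0,0,0],"angular":[0,0,-1.062],"gripper":0.0}
    - {"offset":[0,0,0],"angular":[0,0,-1.062],"gripper":0.0}
    - {"offset":[0,0,0],"angular":[0,0,-1.062],"gripper":0.0}
    - {"offset":[0,0,0],"angular":[0,0,-1.062],"gripper":0.0}

```text
time: 5.2
eef_pos: [489.1, -19.8, 287.7]
tool_rot: [-2.224, -2.219, 0.0]
ft_force: [0.1, 0.3, -4.2]
finger_gap: 15.0
grip_force: 59.4
```

Request:
step_arm:
  targets:
    - {"offset":[0,0,0],"angular":[0,0,-0.13],"gripper":0.0}
    - {"offset":[0,0,0],"angular":[0,0,-0.13],"gripper":0.0}
    - {"offset":[0,0,0],"angular":[0,0,-0.13],"gripper":0.0}

```text
time: 5.58
eef_pos: [489.4, -19.8, 287.4]
tool_rot: [-2.086, -2.349, 0.0]
ft_force: [0.1, 0.4, -3.5]
finger_gap: 14.7
grip_force: 59.4
```

```bash
python3 -c "
from h import *
import pickle
pickle.dump(cap('wrist','pics/w2.png'),open('w2.pkl','wb'))
pickle.dump(cap('top','pics/t2.png'),open('t2.pkl','wb'))
go(490,-20,290,97)"
```

```text
off [-0.0002, 0.0006, -0.0027] ang [-0.0, -0.0, -0.003] at [489.4 -19.8 287.3] yaw 96.84 t 5.675 q6 -0.235 F [-0.6  0.5 -3.7]
```

View pics/w2.png

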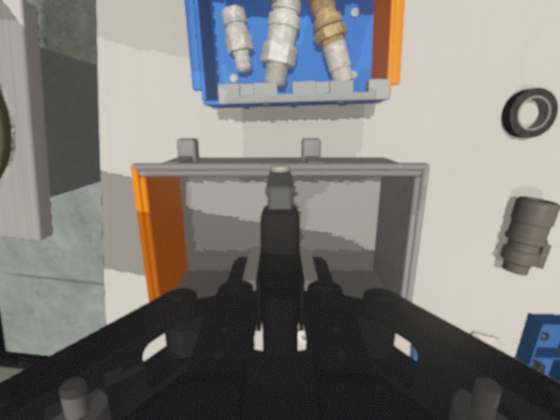

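The wrist view shows the held tote (orange end to the left, at (133,166) to (150,300)), with the base tote's near rail at about (218,90) to (390,88) and the base's orange end to the right.

Run:
```python
from h import *
import pickle
c,T,o=pickle.load(open("w2.pkl","rb"))
cv2.imwrite("pics/w2c.png",cv2.resize(c["frame"][60:120,190:410],None,fx=3.6,fy=8,interpolation=cv2.INTER_CUBIC)[:,:,::-1])
```

```text
(no output)
```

View pics/w2c.png

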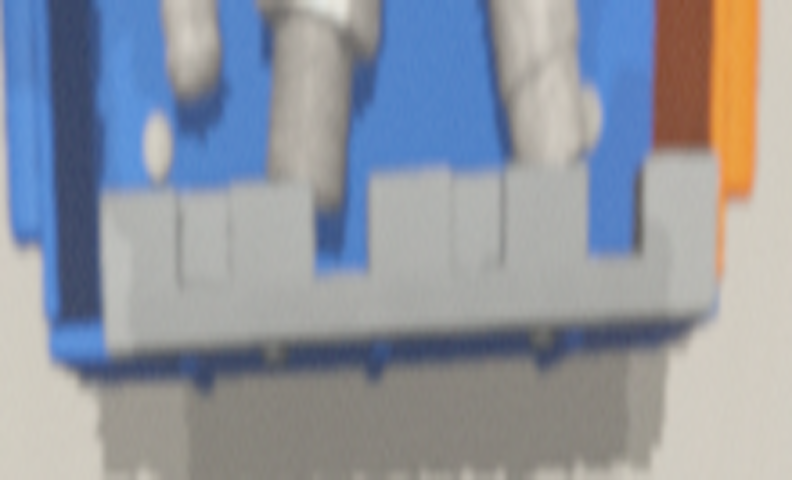

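Run:
```python
from h import *
import pickle
c,T,o=pickle.load(open("w2.pkl","rb"))
f=lambda x,y:(190+x/3.6,60+y/8)
P={k:plane(c,f(*p),80,T)[:2] for k,p in dict(il=(102,190),ir=(718,150),ol=(107,352),orr=(717,303),p60a=(180,185),p60b=(230,183),g20a=(316,180),g20b=(369,175),p20a=(450,168),p20b=(505,165),g60a=(588,160),g60b=(640,155)).items()}
for k,v in P.items(): print(k,v.round(1))
d=P["ir"]-P["il"];L=np.linalg.norm(d);u=d/L;n=np.array([-u[1],u[0]]);print("L",L,"yaw",np.degrees(np.arctan2(u[1],u[0])))
d2=P["orr"]-P["ol"];print("outer",np.linalg.norm(d2),np.degrees(np.arctan2(d2[1],d2[0])),"w",(P["il"]-P["ol"])@n)
for k,v in P.items(): print(k,((v-P["il"])@u-90).round(1),end=" ")
mid=(P["il"]+P["ir"])/2+n*50;print("\nrail middle",mid,"centre target",mid)
# base orange/blue end outer edges at z=70
r,b=plane(c,(400,80),70,T)[:2],plane(c,(192,88),70,T)[:2];print("ends",(r-mid)@u,(b-mid)@u)
# held tote rim z
z=o["eef_pos"][2]-82+62
a,b=plane(c,(133,165),z,T)[:2],plane(c,(428,165),z,T)[:2];print("rim",a,b,np.linalg.norm(a-b),np.degrees(np.arctan2(*(b-a)[::-1])),(a+b)/2, "yaw",yaw(o))
c,T,o=pickle.load(open("t2.pkl","rb"))
h=cv2.cvtColor(c["frame"],cv2.COLOR_RGB2HSV);m=((h[...,0]<14)&(h[...,1]>190)&(h[...,2]>110)).astype(np.uint8)
```

```text
il [411.3  79.6]
ir [587.9 105.9]
ol [414.2  59.6]
orr [591.5  87.3]
p60a [433.7  82.9]
p60b [448.1  84.8]
g20a [472.8  88.1]
g20b [488.   90.6]
p20a [511.2  94.3]
p20b [526.9  96.5]
g60a [550.7 100.1]
g60b [565.6 102.5]
L 178.57312148597927 yaw 8.48145364552271
outer 179.4818790944791 8.87511194639147 w 20.164565879040097
il -90.0 ir 88.6 ol -90.1 orr 89.4 p60a -67.3 p60b -52.8 g20a -27.9 g20b -12.5 p20a 11.0 p20b 26.9 g60a 50.9 g60b 66.0 
rail middle [492.21741339 142.20070953] centre target [492.21741339 142.20070953]
ends 104.02818023317802 -119.85696764095599
rim [406.85486422  16.81315436] [558.75387454  35.09845322] 152.9956257249243 6.864122739367325 [482.80436938  25.95580379] yaw 96.77994432119888
```

Rail length, gaps and pockets match the given sizes, with the rail middle at about (492.5,142) and yaw 8.6°. I'll start about 9 mm short, on the blue side.

```bash
python3 -c "
from h import *
go(483.6,140.7,175,98.6)"
```

```text
off [0.1601, 0.0134, 0.1123] ang [-0.0, -0.0, -0.031] at [489.4 -19.8 287.3] yaw 96.84 t 5.675 q6 -0.235 F [-0.6  0.5 -3.7]
```

Request:
step_arm:
  targets:
    - {"offset":[0.05,0.004,0],"angular":[0,0,-0.03],"gripper":0.0}
    - {"offset":[0.1,0.009,0.02],"angular":[0,0,-0.03],"gripper":0.0}
    - {"offset":[0.14,0.0134,0.06],"angular":[0,0,-0.03],"gripper":0.0}
    - {"offset":[0.16,0.0134,0.09],"angular":[0,0,-0.03],"gripper":0.0}
    - {"offset":[0.16,0.0134,0.104],"angular":[0,0,-0.03],"gripper":0.0}

```text
time: 6.3
eef_pos: [482.7, 141.5, 181.7]
tool_rot: [-2.045, -2.383, 0.003]
ft_force: [0.3, -0.1, -3.1]
finger_gap: 14.9
grip_force: 59.4
```

Request:
step_arm:
  targets:
    - {"offset":[0,0,0],"angular":[0,0,0],"gripper":0.0}

```text
time: 6.42
eef_pos: [483.4, 140.1, 182.9]
tool_rot: [-2.048, -2.382, 0.002]
ft_force: [0.5, 0.0, -3.9]
finger_gap: 14.5
grip_force: 59.3
```

```bash
python3 -c "
from h import *
import pickle
go(483.6,140.7,175,98.6)
a=cap('wrist');b=cap('side');pickle.dump(b,open('s3.pkl','wb'));pickle.dump(a,open('w3.pkl','wb'))
s=b[0]['frame'][100:260,170:330]
w=a[0]['frame'][100:340,60:500]
cv2.imwrite('pics/c3.png',np.hstack([cv2.resize(s,(400,400)),cv2.resize(w,(400,400))])[:,:,::-1])"
```

```text
off [0.0006, 0.0003, 0.0079] ang [-0.001, 0.0, 0.0] at [483.4 140.1 182.9] yaw 98.62 t 6.425 q6 0.059 F [ 0.5  0.  -3.9]
```

View pics/c3.png

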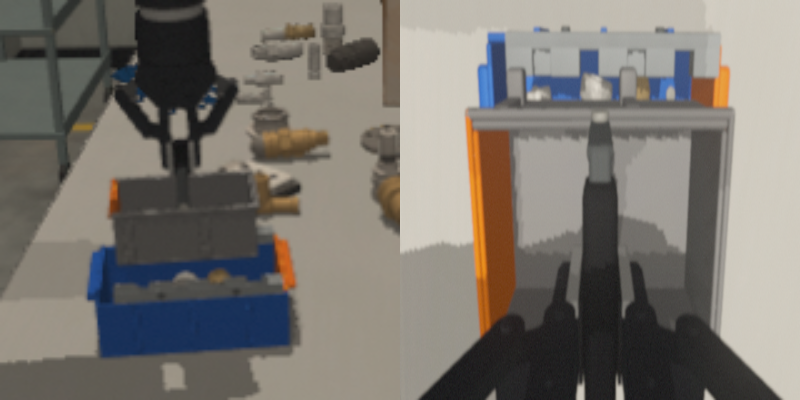

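The crop shows the grey tote level above the base. Its orange end is on the blue-end side and its yaw matches the rails. The lugs show at about (188,141) and (311,140), with the far rail's inner edge at about row 145. Checking the sideways centring.

Run:
```python
from h import *
import pickle
c,T,o=pickle.load(open("w3.pkl","rb"))
a=np.radians(8.6);u=np.array([np.cos(a),np.sin(a)]);n=np.array([-u[1],u[0]])
t=o["eef_pos"][:2]
for nm,p,z in(("lug1 (exp -60,59)",(187.6,140.8),123),("lug2 (exp 20,59)",(310.8,140.2),123),("rail inner far",(302,145),80),("railL",(175,121),80),("railR",(412,121),80)):
    w=plane(c,p,z,T)[:2]-t;print(nm,(w@u).round(1),(w@n).round(1))
print(((np.array([492.2,142.2])-t)@u).round(1),((np.array([492.2,142.2])-t)@n).round(1))
g=cv2.cvtColor(c["frame"],cv2.COLOR_RGB2GRAY)
```

```text
lug1 (exp -60,59) -59.9 56.5
lug2 (exp 20,59) 18.0 57.0
rail inner far 15.4 51.4
railL -80.8 69.1
railR 98.2 69.5
9.0 0.8
```

Request:
step_arm:
  targets:
    - {"offset":[0.002,0,0.01],"angular":[0,0,0],"gripper":0.0}
    - {"offset":[0.002,0,0.018],"angular":[0,0,0],"gripper":0.0}
    - {"offset":[0.002,0,0.022],"angular":[0,0,0],"gripper":0.0}
    - {"offset":[0.002,0,0.024],"angular":[0,0,0],"gripper":0.0}

```text
time: 7.02
eef_pos: [483.1, 142.5, 158.9]
tool_rot: [-2.047, -2.383, 0.0]
ft_force: [-0.1, -0.2, -3.5]
finger_gap: 14.9
grip_force: 59.3
```

Request:
step_arm:
  targets:
    - {"offset":[0,0,0.001],"angular":[0,0,0],"gripper":0.0}
    - {"offset":[0,0,0.002],"angular":[0,0,0],"gripper":0.0}

```text
time: 7.28
eef_pos: [483.2, 142.6, 157.3]
tool_rot: [2.047, 2.383, 0.0]
ft_force: [-0.5, 0.1, -3.9]
finger_gap: 14.8
grip_force: 59.3
```

Request:
step_arm:
  targets:
    - {"offset":[0,0,0.001],"angular":[0,0,0],"gripper":0.0}
    - {"offset":[0,0,0.002],"angular":[0,0,0],"gripper":0.0}

```text
time: 7.52
eef_pos: [483.2, 142.6, 155.2]
tool_rot: [2.047, 2.383, 0.0]
ft_force: [-0.1, -0.3, -4.2]
finger_gap: 15.1
grip_force: 59.3
```

Request:
step_arm:
  targets:
    - {"offset":[0,0,0.001],"angular":[0,0,0],"gripper":0.0}
    - {"offset":[0,0,0.002],"angular":[0,0,0],"gripper":0.0}

```text
time: 7.78
eef_pos: [483.2, 142.6, 153.1]
tool_rot: [2.047, 2.383, -0.0]
ft_force: [0.8, -0.3, -4.1]
finger_gap: 14.9
grip_force: 59.3
```

Request:
step_arm:
  targets:
    - {"offset":[0,0,0.001],"angular":[0,0,0],"gripper":0.0}
    - {"offset":[0,0,0.001],"angular":[0,0,0],"gripper":0.0}

```text
time: 8.02
eef_pos: [483.2, 142.6, 152.2]
tool_rot: [-2.047, -2.383, 0.0]
ft_force: [-0.2, 0.4, -4.3]
finger_gap: 14.8
grip_force: 59.5
```

Request:
step_arm:
  targets:
    - {"offset":[0,0,0.001],"angular":[0,0,0],"gripper":0.0}
    - {"offset":[0,0,0.001],"angular":[0,0,0],"gripper":0.0}

```text
time: 8.28
eef_pos: [483.4, 142.6, 152.0]
tool_rot: [2.047, 2.383, 0.001]
ft_force: [-3.4, -1.7, 4.9]
finger_gap: 15.0
grip_force: 60.7
```

Request:
step_arm:
  targets:
    - {"offset":[0,0,0.001],"angular":[0,0,0],"gripper":0.0}
    - {"offset":[0,0,0.001],"angular":[0,0,0],"gripper":0.0}

```text
time: 8.52
eef_pos: [483.6, 142.7, 152.0]
tool_rot: [2.046, 2.382, 0.002]
ft_force: [-6.1, -3.1, 15.7]
finger_gap: 15.1
grip_force: 62.2
```

Contact is at TCP z=152, the riding height. I'll ease off a little and slide along tool +y (the rail direction).

Request:
step_arm:
  targets:
    - {"offset":[0,0,-0.0008],"angular":[0,0,0],"gripper":0.0}
    - {"offset":[0,0.001,-0.0008],"angular":[0,0,0],"gripper":0.0}
    - {"offset":[0,0.002,-0.0008],"angular":[0,0,0],"gripper":0.0}
    - {"offset":[0,0.003,-0.0008],"angular":[0,0,0],"gripper":0.0}
    - {"offset":[0,0.004,-0.0008],"angular":[0,0,0],"gripper":0.0}

```text
time: 9.15
eef_pos: [487.1, 143.2, 151.9]
tool_rot: [2.047, 2.383, 0.0]
ft_force: [-3.9, -1.8, 9.8]
finger_gap: 14.8
grip_force: 61.4
```

Request:
step_arm:
  targets:
    - {"offset":[0,0.001,0],"angular":[0,0,0],"gripper":0.0}
    - {"offset":[0,0.002,0],"angular":[0,0,0],"gripper":0.0}

```text
time: 9.4
eef_pos: [489.1, 143.6, 151.9]
tool_rot: [2.047, 2.383, 0.001]
ft_force: [-3.4, -1.4, 9.1]
finger_gap: 15.0
grip_force: 61.3
```

Request:
step_arm:
  targets:
    - {"offset":[0,0.0005,0],"angular":[0,0,0],"gripper":0.0}
    - {"offset":[0,0.001,0],"angular":[0,0,0],"gripper":0.0}

```text
time: 9.65
eef_pos: [489.9, 143.7, 151.9]
tool_rot: [-2.047, -2.383, 0.0]
ft_force: [-9.8, -1.5, 11.7]
finger_gap: 14.9
grip_force: 61.8
```

Request:
step_arm:
  targets:
    - {"offset":[0,0.0005,0],"angular":[0,0,0],"gripper":0.0}
    - {"offset":[0,0.001,0],"angular":[0,0,0],"gripper":0.0}

```text
time: 9.9
eef_pos: [491.1, 143.9, 151.7]
tool_rot: [2.047, 2.383, 0.001]
ft_force: [-4.8, -2.1, 6.4]
finger_gap: 14.5
grip_force: 61.0
```

Request:
step_arm:
  targets:
    - {"offset":[0,0.0005,0],"angular":[0,0,0],"gripper":0.0}
    - {"offset":[0,0.001,0],"angular":[0,0,0],"gripper":0.0}

```text
time: 10.15
eef_pos: [492.1, 144.0, 151.3]
tool_rot: [2.047, 2.383, 0.0]
ft_force: [0.5, -0.3, -3.2]
finger_gap: 14.9
grip_force: 59.4
```

The contact force vanished, so the lugs are over the pockets. I'll move 1 mm further to centre, then lower gently.

Request:
step_arm:
  targets:
    - {"offset":[0,0.001,0],"angular":[0,0,0],"gripper":0.0}
    - {"offset":[0,0.001,0.001],"angular":[0,0,0],"gripper":0.0}
    - {"offset":[0,0.001,0.002],"angular":[0,0,0],"gripper":0.0}

```text
time: 10.52
eef_pos: [493.0, 144.1, 148.7]
tool_rot: [-2.047, -2.383, 0.0]
ft_force: [0.5, 0.2, -3.2]
finger_gap: 15.3
grip_force: 59.4
```

Request:
step_arm:
  targets:
    - {"offset":[0,0,0.001],"angular":[0,0,0],"gripper":0.0}
    - {"offset":[0,0,0.002],"angular":[0,0,0],"gripper":0.0}

```text
time: 10.78
eef_pos: [493.0, 144.1, 146.9]
tool_rot: [-2.047, -2.383, 0.0]
ft_force: [0.1, 0.3, -3.7]
finger_gap: 15.1
grip_force: 59.4
```

Bottom is expected at TCP z of about 146.

Request:
step_arm:
  targets:
    - {"offset":[0,0,0.0007],"angular":[0,0,0],"gripper":0.0}
    - {"offset":[0,0,0.0007],"angular":[0,0,0],"gripper":0.0}

```text
time: 11.02
eef_pos: [493.0, 144.1, 146.3]
tool_rot: [-2.047, -2.383, 0.0]
ft_force: [0.3, -0.1, -4.0]
finger_gap: 14.9
grip_force: 59.4
```

Request:
step_arm:
  targets:
    - {"offset":[0,0,0.0007],"angular":[0,0,0],"gripper":0.0}
    - {"offset":[0,0,0.0007],"angular":[0,0,0],"gripper":0.0}

```text
time: 11.28
eef_pos: [493.2, 144.1, 146.0]
tool_rot: [2.047, 2.383, 0.001]
ft_force: [-2.1, -1.5, 2.8]
finger_gap: 14.8
grip_force: 60.3
```

Seated exactly 6 mm below riding height with light contact. Releasing.

Request:
step_arm:
  targets:
    - {"offset":[0,0,0],"angular":[0,0,0],"gripper":0.085}
    - {"offset":[0,0,0],"angular":[0,0,0],"gripper":0.085}
    - {"offset":[0,0,0],"angular":[0,0,0],"gripper":0.085}
    - {"offset":[0,0,0],"angular":[0,0,0],"gripper":0.085}
    - {"offset":[0,0,0],"angular":[0,0,0],"gripper":0.085}

```text
time: 11.9
eef_pos: [493.0, 144.1, 145.6]
tool_rot: [-2.047, -2.383, 0.0]
ft_force: [0.3, 0.5, 0.4]
finger_gap: 85.2
grip_force: 0.0
```

Request:
step_arm:
  targets:
    - {"offset":[0,0,-0.01],"angular":[0,0,0],"gripper":0.085}
    - {"offset":[0,0,-0.03],"angular":[0,0,0],"gripper":0.085}
    - {"offset":[0,0,-0.07],"angular":[0,0,0],"gripper":0.085}
    - {"offset":[0,0,-0.11],"angular":[0,0,0],"gripper":0.085}
    - {"offset":[0,0,-0.14],"angular":[0,0,0],"gripper":0.085}

```text
time: 12.52
eef_pos: [493.1, 144.1, 288.2]
tool_rot: [2.046, 2.382, 0.003]
ft_force: [0.1, 0.7, -0.2]
finger_gap: 85.1
grip_force: 0.0
```

```bash
python3 -c "
from h import *
go(483.6,140.7,175,98.6)
a=cap('wrist');b=cap('side')
s=b[0]['frame'][130:260,180:310]
w=a[0]['frame'][0:300,100:500]
cv2.imwrite('pics/c4.png',np.hstack([cv2.resize(s,(400,400)),cv2.resize(w,(400,300),).repeat(1,0) if 0 else cv2.resize(w,(400,400))])[:,:,::-1])"
```

```text
off [-0.002, -0.0101, 0.1132] ang [0.002, -0.0, 0.001] at [493.1 144.1 288.2] yaw 98.67 t 12.525 q6 0.062 F [ 0.1  0.7 -0.2]
```

View pics/c4.png

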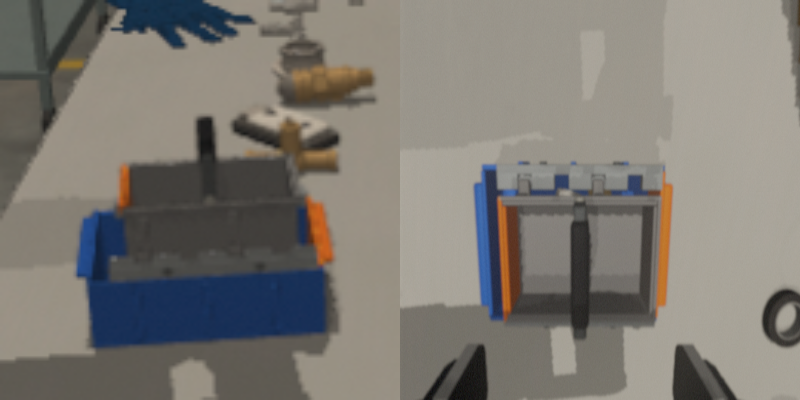

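The grey tote sits level on the base tote, lugs in the pockets, orange end over the blue end, and the gripper is clear.

```bash
python3 -c "
from h import *
print(robot.finish_job())"
```

```text
the job is handed in; nothing more can be done
None
```

The grey tote is stacked on the base tote, turned half round with its orange end over the blue end; it dropped the full 6 mm into the pockets, looks level, and the job was handed in at about 12.6 s.

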